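# Power up a plug-in wireless extender and hold its reset button

### The arm

A 6-joint arm with a two-finger parallel gripper is mounted at the origin on the work surface; the furniture and walls round the work are solid. World frame = base frame: x ahead of the robot, y to its left, z up, the work surface at z = 0. Lengths are in m, angles in degrees, forces in N, time in s.
With the tool pointing down it reaches from about 0.4 to 0.825 m from the base axis. Payload 7 kg.
Tool frame: the origin (TCP) lies midway between the tips of the shut fingers; the grasp point (between the pads) lies 19 mm behind it (ctrl.hold_point_z is the distance from the TCP to the grasp point, in m); z points along the fingers, y is the line along which they close (so a half turn about z gives the same grasp; the last joint's range is limited). The gripper opens to 88 mm and grips with 3 to 60 N. Pads are 19 mm wide; open, the fingers measure 130 mm over their backs; the gripper's body (78 mm by 193 mm) begins 47 mm behind the grasp point.
Start: joints at [-54.54, 20.546, 0.682, 0, -70.136, -16.507], TCP at [0.219, -0.638, 0.227] pointing down, gripper open.
Joint ranges: [-176.03, 176.03], [-82.01, 121.73], [-58.28, 71.71], [-173.87, 95.51], [-174.79, -0.11], [-173.66, 173.66]. Speed limits (degrees/s): [136.94, 136.94, 172.46, 180, 180, 180].

### API

Orientations are given as [roll, pitch, yaw] about the fixed x, y, z axes, in that order (R = Rz(yaw) Ry(pitch) Rx(roll)).
In Python, from plant import ctrl gives the robot as it stands.
- The arm moves only by the tool apply_moves, never from a script. Its argument "deltas" is a list of rows, each an object with "fingers": the finger opening in mm, from 0 to 87.6; "delta_pos": the shift along the tool's x, y, z in mm, a list of three; "angular": the turn, a rotation vector about the tool's x, y, z in degrees, a list of three. A call has 1 to 10 rows; each row is the pose to reach, as a shift and turn from the pose commanded when the call began, along the tool's axes at that moment; what a row does not reach only later rows make up. A row lasts 1/10 s, in which the tool goes at most 50 mm and 8.59 degrees, less where a joint would pass 70% of its speed; a pose out of reach is approached as far as the arm can. A call with a gripper value outside its range is refused whole. The fingers move at their own pace and stop on an object; the grip force is fixed at half the most. Time passes only in rows, so rows that repeat a pose let the fingers close. It gives the time, the measured TCP pose, the force, the opening and the grip force at its end, in the units of the state.
- ctrl.get_obs(): the state, without advancing time (a new reading comes with each control period).
- ctrl.snapshot(name): name is "side" or "top"; returns the picture (480x640x3 uint8, red, green, blue); there is no depth.
- ctrl.camera_params(name): a dict with "fx", "fy", "cx", "cy" (pixels), "dist_coeffs" ([k1, k2, p1, p2, k3] as OpenCV has them; the pictures are not rectified), "cam_to_world" (4x4, takes a point from camera to world coordinates). Camera axes: x right, y up, looking along -z (the intrinsics and any distortion apply to the point x, -y, -z); pixel columns grow to the right and rows downward; lengths in m; the calibration is good to about 2 mm. A picture is of the moment at which its call begins. camera_params takes no time and is no camera call.
- ctrl.close_job(): hands the job in; it is judged then, once.
The state is a dict: "clock": time; "joint_pos": joint angles; "qvel": joint speeds; "tau": joint torques, N m; "tool_pos": TCP position; "orientation": TCP orientation; "force": force on the tool from outside, world axes, zero at the start; "moment": the same for the moment, N m; "opening": finger opening in m; "gripper_force": force on a finger pad.
Only numpy, scipy, OpenCV 4.12 (cv2) and the standard library are available. Lean on these libraries where they do the work, as an engineer would, in place of code of your own. Each camera call takes 0.05 s, during which the arm holds its last target. There are 200 camera calls.

### The job

The wireless extender has to be reset, which only works while it has power: take it out of its carton, plug it fully home into the outlet on top of the grey battery power brick and let go of it. Then take the ball pen from its stand and, holding the pen upright, point down, put its point into the orange-ringed well on top of the extender, press the recessed reset button well in with a light push, and finish while still holding it pressed like that. Leave the other things on the desk where they are.

Things in the scene. Friction and masses are not known exactly. Their poses are not given: they have to be found in the camera images.
- extender: White plug-in extender block, loose, 120 g: housing 60 (x) x 46 (y) x 43 mm. Origin: centre of the housing's flat underside, z up. Below it a plug nose 34 (x) x 20 (y) x 14 mm (last 5 mm tapered 2.2 mm a side), then two 4.8 mm pins at x = +-9.5 mm, 10 mm long. Starts upright on the carton, nose in the cut-out. Grip its 46 mm width (+-y faces). Plugs in either way round (half turn about z).
- button_well (a point): On the extender: middle of the mouth of the round, orange-ringed well in its top panel, 43 mm above the extender's origin and 10 mm from it along the extender's +x. Axes as the extender's. Well 15 mm wide, 14 mm deep; the orange reset button in it is 12 mm wide, its face 8 mm below this point when not pressed.
- reset_button (a joint): How far the reset button is pressed in: 0 = out, 0.005 m = fully in. It pushes back with a spring: 1 N as it starts to move, 3.5 N half way, 6 N fully in, then it meets a hard stop.
- carton: Small open white carton with a brown card insert, fixed to the desk, 88 (its x) x 70 (y) x 40 mm high, origin at the centre of its underside. The extender's underside rests on its top; the cut-out under it is 39 x 25 mm and 30 mm deep.
- outlet (a point): Centre of the mouth of the outlet in the top of the power brick, z up. Recess 35.5 (x) x 21.5 (y) x 16 mm deep, two 7 mm pin holes in its floor at x = +-9.5 mm. Plugged home, the extender's underside lies on the brick's top: its origin falls on this point, its x along this x (either way). Brick: dark grey, 104 (x) x 72 (y) x 46 mm high, fixed; its middle lies 14 mm from here along -x.
- pen_tip (a point): Writing point of the dark ball pen: round, 9 mm thick, 128 mm long, 12 g, loose, its end a blunt 9 mm round for contact. This point lies on the pen's axis; its y axis runs along the pen towards the point, so y is straight down when the pen is upright, point down. Starts upright in the stand, point down. Grip across the barrel 85 to 95 mm above the point.
- sleeve_mouth (a point): Centre of the top of the pen stand's upright sleeve, 40 mm above the desk, z up. The sleeve's bore is 11 mm wide and 30 mm deep, its outside 19 mm wide, on a round foot 64 mm wide and 10 mm high, fixed to the desk. Draw the pen straight up.
- tape_measure: Yellow and black tape measure, 60 x 74 x 30 mm, loose; origin at the centre of its underside. A bystander.
- binder_clip: Black spring clip standing on its jaw edge, 30 x 32 x 38 mm, loose; origin at the centre of its underside. A bystander.
- eraser: Eraser in a blue sleeve, 24 x 52 x 12 mm, loose; origin at the centre of its underside. A bystander.
Not all that is in view belongs to the job. What is shaped like the part that bears pen_tip but pink is not meant.

How it is judged (in metres and radians):
On the way, in this order (a step that is already met when the one before it is completed fails the run):
1. the extender is plugged fully home in the outlet and let go, before the pen is taken (horizontal distance between extender and outlet below 0.003 m and z of extender in the frame of outlet between -0.004 and 0.0025 m and angle between the z axis of extender and the z axis of outlet, either way round below 0.06 rad and angle between the x axis of extender and the x axis of outlet, either way round below 0.12 rad and contact force between the fingers and extender below 0.5 N and distance between pen_tip and sleeve_mouth below 0.045 m), for 0.2 s.
2. the pen is drawn out of its stand (distance between pen_tip and sleeve_mouth above 0.06 m), for 0.1 s.
At the end, for the whole second after the job is handed in: Extender fully home in the outlet (within 3 mm sideways, 2.5 mm in height, 0.06 rad level, 0.12 rad turn); fingers hold the pen at rest within 0.17 rad of upright, its point in the ringed well, pressing with 1 to 12 N, reset button in by more than 2.5 mm of 5 (horizontal distance between extender and outlet below 0.003 m and z of extender in the frame of outlet between -0.004 and 0.0025 m and angle between the z axis of extender and the z axis of outlet, either way round below 0.06 rad and angle between the x axis of extender and the x axis of outlet, either way round below 0.12 rad and value of joint reset_button above 0.0025 m and contact force between pen and extender between 1 and 12 N and horizontal distance between pen_tip and button_well below 0.006 m and angle between pen_tip's own y axis and vertical above 2.97 rad and contact force between the fingers and pen above 2 N and linear speed of pen below 0.02 m/s); the arm keeps its last pose, push and grip.
It fails at once if the pen is pressed on the extender with more than 25 N (contact force between pen and extender above 25 N).
It fails at once if a bystander (tape measure, eraser, spring clip) is pushed more than 30 mm from its place (distance of any of tape_measure, eraser, binder_clip from where it was at the start of the episode above 0.03 m).
It also fails if it takes over 61 s, if anything falls off the work surface, if the arm or the gripper's body presses on something with over 40 N, if the wrist force passes 120 N, or if a joint passes its speed limit or range.

## Working session

There is one attempt and no reset: what is moved stays moved. The work goes in short steps, Python scripts to look and compute and a tool call to move; the robot and the scene stay as the last step left them, time stands still between calls to the robot, and variables do not carry over. Pictures are saved under pics/ and viewed, at most 12 in all, crops included, and the job is handed in when it is done.

Besides the shell and the picture viewer there is one more tool, called after "Request:" by a JSON object that holds its "fn" and its "kwargs", one argument or row to a line. apply_moves: Moves the arm, as the interface text tells. Its arguments: {"type":"object","properties":{"deltas":{"type":"array"}},"required":["deltas"]}

```bash
mkdir -p pics; ls; python3 - <<'E'
from plant import ctrl
import cv2, json, numpy as np
for n in("side","top"):
    im=ctrl.snapshot(n); cv2.imwrite(f"pics/{n}0.png",im[:,:,::-1])
    p=ctrl.camera_params(n); print(n,{k:np.round(v,4).tolist() for k,v in p.items()})
print(ctrl.get_obs(), ctrl.hold_point_z)
E
```

```text
pics
side {'fx': 495.1384, 'fy': 495.1384, 'cx': 321.9621, 'cy': 242.8074, 'dist_coeffs': [-0.0505, 0.0, 0.0, 0.0, 0.0], 'cam_to_world': [[-0.9999, -0.0094, -0.0109, 0.5378], [-0.0037, -0.5666, 0.824, 0.8895], [-0.0139, 0.824, 0.5665, 0.5918], [0.0, 0.0, 0.0, 1.0]]}
top {'fx': 560.8103, 'fy': 560.8103, 'cx': 319.9662, 'cy': 239.381, 'dist_coeffs': [0.0511, 0.0, 0.0, 0.0, 0.0], 'cam_to_world': [[-0.0258, 0.99, -0.1388, 0.4327], [-0.9997, -0.0248, 0.0089, 0.1764], [0.0054, 0.139, 0.9903, 0.925], [0.0, 0.0, 0.0, 1.0]]}
{'clock': 0.1, 'joint_pos': array([-5.45386600e+01,  2.05892435e+01,  6.40164523e-01, -2.00612965e-02,
       -7.01338154e+01, -1.65059208e+01]), 'qvel': array([-0.05361858,  0.01234813,  0.11020777,  0.2149206 ,  0.01586352,
       -0.05584689]), 'tau': array([-1.22962847e-03, -5.84163380e+01,  2.93754154e+01,  7.01558679e+00,
        1.01915500e-02, -6.80142057e-05]), 'tool_pos': array([ 0.21910749, -0.63800376,  0.22569613]), 'orientation': array([ 1.79915163e+02, -5.47134371e-03, -1.61051408e+02]), 'force': array([-0.06570226,  0.60415432, -0.55572827]), 'moment': array([ 0.03423035, -0.00052972, -0.01444968]), 'gripper_force': 0.0, 'opening': 0.08772822513731857} 0.0188
```

View pics/side0.png

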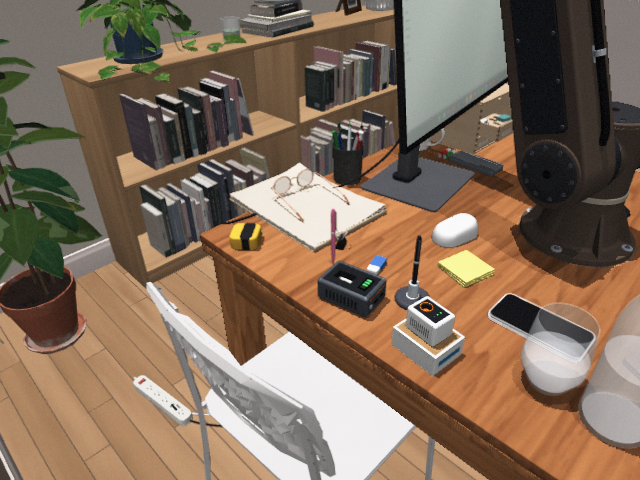

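View pics/top0.png

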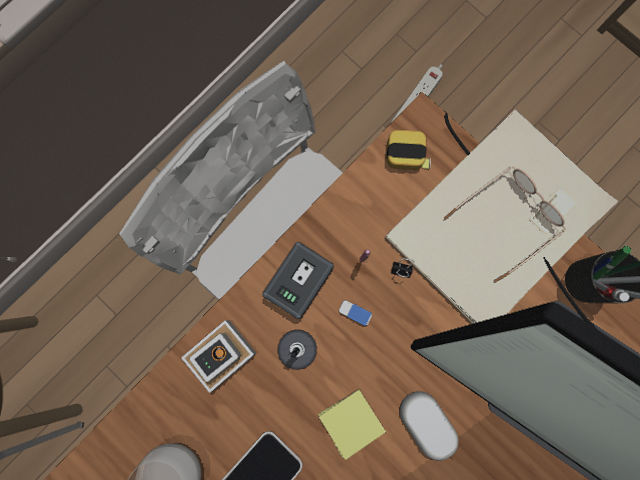

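Side view: dark pen in its stand at about (417,262), with the extender on its carton at (431,320). The brick is at (352,288), the pink pen at (333,235), the tape at (246,236), the eraser at (377,265) and the clip at (341,241). Top view: extender (217,354), outlet plate (303,271), dark pen in its round foot (297,350), pink pen (363,257), clip (401,270), eraser (355,313), tape (407,150).

Pen candidates: the dark one at top (297,350) / side (417,262) fits, since it is dark and stands in a round foot. The one at top (363,257) / side (333,235) is pink, so it is not meant. I'll confirm in a crop.

```bash
cat > h.py <<'E'
from plant import ctrl
import cv2, numpy as np
def ray(n,uv):
    p=ctrl.camera_params(n); K=np.array([[p['fx'],0,p['cx']],[0,p['fy'],p['cy']],[0,0,1.]])
    q=cv2.undistortPoints(np.array([[uv]],float),K,np.array(p['dist_coeffs']))[0,0]
    T=np.array(p['cam_to_world']); return T[:3,3],T[:3,:3]@np.array([q[0],-q[1],-1])
def onplane(n,uv,z):
    o,d=ray(n,uv); return o+d*(z-o[2])/d[2]
def tri(uvs,uvt):
    A=[];b=[]
    for n,uv in(("side",uvs),("top",uvt)):
        o,d=ray(n,uv); d=d/np.linalg.norm(d); P=np.eye(3)-np.outer(d,d); A.append(P);b.append(P@o)
    x=np.linalg.lstsq(np.vstack(A),np.hstack(b),rcond=None)[0]
    return x,[np.linalg.norm(A[i]@x-b[i]) for i in(0,1)]
def proj(n,X):
    p=ctrl.camera_params(n); K=np.array([[p['fx'],0,p['cx']],[0,p['fy'],p['cy']],[0,0,1.]])
    T=np.linalg.inv(np.array(p['cam_to_world'])); c=T[:3,:3]@np.array(X)+T[:3,3]
    return cv2.projectPoints(np.array([[c[0],-c[1],-c[2]]]),np.zeros(3),np.zeros(3),K,np.array(p['dist_coeffs']))[0][0,0]
E
python3 - <<'E'
import cv2,numpy as np
t=cv2.imread("pics/top0.png");s=cv2.imread("pics/side0.png")
a=cv2.resize(t[230:400,175:375],None,fx=4,fy=4,interpolation=cv2.INTER_CUBIC)[:600]
b=cv2.resize(s[205:375,310:475],None,fx=3.5,fy=3.5,interpolation=cv2.INTER_CUBIC)
cv2.imwrite("pics/t1.png",cv2.resize(t[230:380,175:375],(800,600),interpolation=cv2.INTER_CUBIC));cv2.imwrite("pics/s1.png",b)
E
```

```text
(no output)
```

View pics/t1.png

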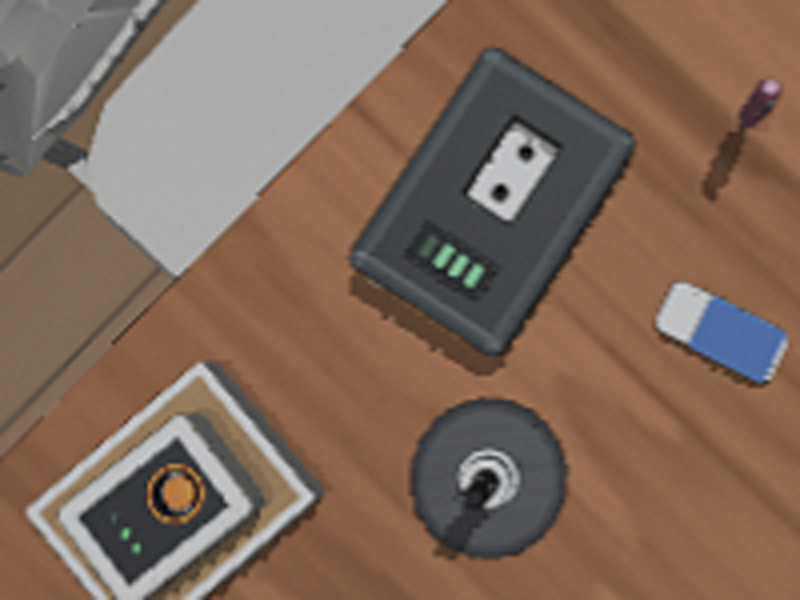

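View pics/s1.png

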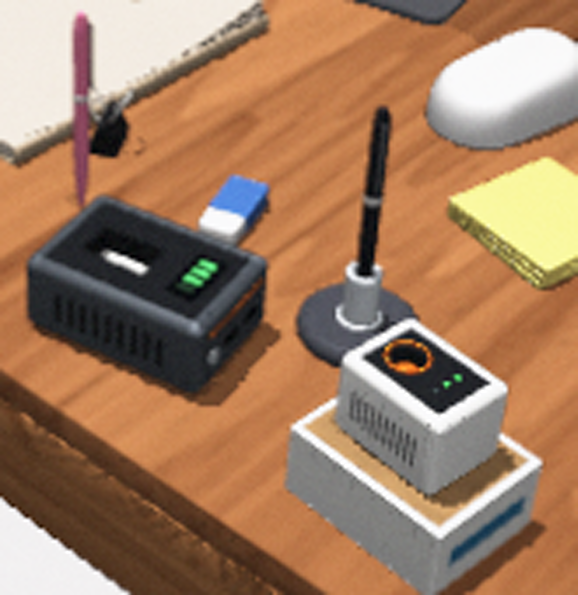

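The crops confirm it: the dark pen in the round foot (crop (483,483), full (296,351)) is the one meant, and the pink one at crop (765,95) is not. The extender's ring is at crop (176,493) with its LEDs on the other side. The outlet recess holes are at crop (526,152) and (499,192).

```bash
cat > m.py <<'E'
from h import *
t=cv2.imread("pics/top0.png");s=cv2.imread("pics/side0.png")
def comp(mask,seed):
    n,l,st,c=cv2.connectedComponentsWithStats(mask.astype(np.uint8)); i=min(range(1,n),key=lambda i:np.hypot(*(c[i]-seed)) if st[i,4]>6 else 1e9)
    return (l==i).astype(np.uint8),st[i],c[i]
def orange(im,seed):
    h=cv2.cvtColor(im,cv2.COLOR_BGR2HSV); m=(h[...,0]>5)&(h[...,0]<22)&(h[...,1]>190)&(h[...,2]>140)
    m[:,:]&=(np.hypot(*(np.indices(m.shape)[::-1]-np.array(seed)[:,None,None]))<14)
    pts=np.argwhere(m)[:,::-1]; return cv2.fitEllipse(cv2.convexHull(pts.astype(np.float32)))
et=orange(t,(219,353)); es=orange(s,(426,307)); print("ring",et,es)
print("ring top@83",onplane("top",et[0],.083),"side@83",onplane("side",es[0],.083),tri(es[0],et[0]))
def rect(pix,z): # polygon px -> world corners
    return np.array([onplane("top",p,z)[:2] for p in pix])
# dark panel of the extender
g=cv2.cvtColor(t,cv2.COLOR_BGR2GRAY)
R=np.zeros_like(g);cv2.circle(R,(217,354),17,1,-1)
hs=cv2.cvtColor(t,cv2.COLOR_BGR2HSV)
m,st,c=comp(((g<90)|(hs[...,1]>150))&(R>0),(215,355)); 
P=cv2.findContours(m,0,1)[0][0][:,0].astype(float); W=rect(P,.083).astype(np.float32)*1000
print("panel",st,cv2.minAreaRect(W))
# brick
b=((g<85))&(hs[...,1]<110); m,st,c=comp(b,(298,282)); m=cv2.morphologyEx(m,cv2.MORPH_OPEN,np.ones((5,5)))
P=cv2.findContours(m,0,1)[0][0][:,0].astype(float); W=rect(P,.046).astype(np.float32)*1000
print("brick",st,cv2.minAreaRect(W))
# white floor
R[:]=0;cv2.circle(R,(303,272),15,1,-1)
m,st,c=comp((g>130)&(R>0),(303,272)); P=cv2.findContours(m,0,1)[0][0][:,0].astype(float); W=rect(P,.030).astype(np.float32)*1000
print("floor",st,cv2.minAreaRect(W))
def hole(seed):
    x,y=seed; w=np.clip(190-g[y-3:y+4,x-3:x+4].astype(float),0,None)**2; yy,xx=np.mgrid[y-3:y+4,x-3:x+4]; return (w*xx).sum()/w.sum(),(w*yy).sum()/w.sum()
h1,h2=hole((306,268)),hole((300,278)); H=[onplane("top",h,.030) for h in(h1,h2)]
print("holes",h1,h2,H,"d",np.linalg.norm(H[0]-H[1]),"mid",(H[0]+H[1])/2,"yaw",np.degrees(np.arctan2(*(H[0]-H[1])[1::-1])))
# foot
m,st,c=comp((g<100)&(hs[...,1]<110),(297,350)); m=cv2.morphologyEx(m,cv2.MORPH_OPEN,cv2.getStructuringElement(2,(9,9)))
P=cv2.convexHull(cv2.findContours(m,0,1)[0][0]); W=np.array([onplane("top",p[0].astype(float),.010)[:2]*1000 for p in P],np.float32)
print("foot",st,cv2.fitEllipse(W))
for n,im,uv in(("side",s,(417.5,237)),("top",t,(297,351))): print(n,[onplane(n,uv,z) for z in(.138,.128)])
E
python3 m.py
```

```text
Traceback (most recent call last):
  File "m.py", line 10, in <module>
    et=orange(t,(219,353)); es=orange(s,(426,307)); print("ring",et,es)
  File "m.py", line 9, in orange
    pts=np.argwhere(m)[:,::-1]; return cv2.fitEllipse(cv2.convexHull(pts.astype(np.float32)))
                                       ~~~~~~~~~~~~~~^^^^^^^^^^^^^^^^^^^^^^^^^^^^^^^^^^^^^^^^
cv2.error: OpenCV(4.12.0) /io/opencv/modules/imgproc/src/shapedescr.cpp:356: error: (-215:Assertion failed) n >= 0 && (depth == CV_32F || depth == CV_32S) in function 'fitEllipseNoDirect'
```

```bash
sed -i 's/>190)&(h\[...,2\]>140)/>150)\&(h[...,2]>110)/; s/<14)/<10)/; s/np.argwhere(m)\[:,::-1\];/np.ascontiguousarray(np.argwhere(m)[:,::-1]);/' m.py; python3 m.py
```

```text
ring ((218.2997283935547, 352.89288330078125), (13.840749740600586, 14.136187553405762), 25.918720245361328) ((426.0300598144531, 306.4769592285156), (9.213859558105469, 13.679448127746582), 99.25647735595703)
ring top@83 [0.38627216 0.32228028 0.083     ] side@83 [0.38812162 0.32341662 0.083     ] (array([0.38700345, 0.32230612, 0.08193908]), [np.float64(0.0008023569180120608), np.float64(0.000802356918011668)])
panel [201 340  31  31 511] ((382.14190673828125, 327.8467102050781), (30.47571563720703, 38.79008483886719), 37.04441833496094)
brick [ 262  242   72   77 2452] ((492.1923522949219, 201.8054962158203), (67.61137390136719, 89.43096923828125), 55.241943359375)
floor [292 262  21  23 238] ((504.9623107910156, 197.65145874023438), (20.448192596435547, 33.204376220703125), 54.96879577636719)
holes (np.float64(306.1068858915034), np.float64(267.62451905090086)) (np.float64(299.56832168579575), np.float64(277.66347522987655)) [array([0.51306121, 0.19165747, 0.03      ]), array([0.49727565, 0.20244073, 0.03      ])] d 0.01911706795317585 mid [0.50516843 0.1970491  0.03      ] yaw -34.337324811465415
foot [ 277  329   40   41 1129] ((384.77935791015625, 209.90589904785156), (62.54966735839844, 62.76166915893555), 3.731096029281616)
side [array([0.38970812, 0.21510464, 0.138     ]), array([0.38644546, 0.2002447 , 0.128     ])]
top [array([0.38878852, 0.20486866, 0.138     ]), array([0.38823117, 0.2052306 , 0.128     ])]
```

```bash
python3 - <<'E'
from h import *
np.set_printoptions(precision=3,suppress=True)
print("monitor corner",tri((403,147),(413,345)))
for p in((362,185),(475,175),(432,207),(408,180)): print("base plate",onplane("side",p,0.01))
for p in((413,345),(545,305),(492,408)): print("top",p,[onplane("top",p,z) for z in(.1,.3,.5)])
print("pink",tri((333.5,209),(366,252)),"base",onplane("side",(333,262),0))
print("dark",tri((418,237),(299,343)))
t=cv2.imread("pics/top0.png");s=cv2.imread("pics/side0.png")
cv2.imwrite("pics/mon.png",np.hstack([cv2.resize(t[230:480,380:640],(400,385)),cv2.resize(s[0:250,380:640],(400,385))]))
E
```

```text
monitor corner (array([0.399, 0.06 , 0.229]), [np.float64(0.0012936694748713752), np.float64(0.001293669474871607)])
base plate [ 0.45 -0.21  0.01]
base plate [ 0.154 -0.26   0.01 ]
base plate [ 0.295 -0.099  0.01 ]
base plate [ 0.332 -0.235  0.01 ]
top (413, 345) [array([0.391, 0.039, 0.1  ]), array([0.401, 0.072, 0.3  ]), array([0.411, 0.105, 0.5  ])]
top (545, 305) [array([ 0.444, -0.155,  0.1  ]), array([ 0.441, -0.075,  0.3  ]), array([0.438, 0.006, 0.5  ])]
top (492, 408) [array([ 0.301, -0.068,  0.1  ]), array([ 0.333, -0.009,  0.3  ]), array([0.365, 0.05 , 0.5  ])]
pink (array([0.525, 0.104, 0.127]), [np.float64(0.0006126087104206445), np.float64(0.0006126087104207526)]) base [0.527 0.097 0.   ]
dark (array([0.393, 0.203, 0.131]), [np.float64(0.006432295894422044), np.float64(0.006432295894422419)])
```

View pics/mon.png

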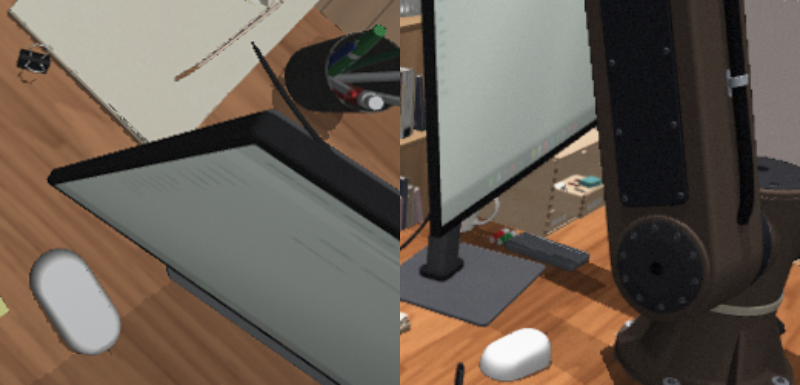

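The crop shows a monitor with its near edge at about (0.40, 0.06), z 0.23–0.63, between the start pose and the job. I'll raise the tool and swing around outside it.

```bash
cat > g.py <<'E'
from h import *
from scipy.spatial.transform import Rotation as Ro
np.set_printoptions(precision=3,suppress=True)
def T(yaw,tilt=None): return Ro.from_euler('xyz',[180,0,yaw],degrees=True)
def rel(p,R,tp,ty):
    return np.round(R.inv().apply(np.array(tp)-p)*1000,1).tolist(), np.round((R.inv()*T(ty)).as_rotvec(degrees=True),1).tolist()
def chain(wps):
    o=ctrl.get_obs(); p=np.array(o['tool_pos']);R=Ro.from_euler('xyz',o['orientation'],degrees=True)
    for w in wps:
        print(w,*rel(p,R,w[:3],w[3])); p=np.array(w[:3]);R=T(w[3])
def st():
    o=ctrl.get_obs(); print({k:np.round(o[k],4 if k in('tool_pos','opening') else 2).tolist() for k in('clock','joint_pos','tool_pos','orientation','force','moment','opening','gripper_force')})
E
python3 -c "
from g import *
chain([(.219,-.638,.45,-161),(.53,-.37,.45,-125),(.64,.17,.45,-85),(.3805,.3302,.20,-53)])"
```

```text
(0.219, -0.638, 0.45, -161) [0.1, 0.4, -224.3] [0.1, -0.0, -0.1]
(0.53, -0.37, 0.45, -125) [-381.3, 152.1, 0.0] [0.0, 0.0, -36.0]
(0.64, 0.17, 0.45, -85) [-505.4, 219.6, 0.0] [-0.0, 0.0, -40.0]
(0.3805, 0.3302, 0.2, -53) [-182.2, 244.6, 250.0] [0.0, 0.0, -32.0]
```

Request:
{"fn": "apply_moves", "kwargs": {
  "deltas": [
    {"fingers": 87, "delta_pos": [0, 0, -224], "angular": [0, 0, 0]},
    {"fingers": 87, "delta_pos": [0, 0, -224], "angular": [0, 0, 0]},
    {"fingers": 87, "delta_pos": [0, 0, -224], "angular": [0, 0, 0]},
    {"fingers": 87, "delta_pos": [0, 0, -224], "angular": [0, 0, 0]},
    {"fingers": 87, "delta_pos": [0, 0, -224], "angular": [0, 0, 0]},
    {"fingers": 87, "delta_pos": [0, 0, -224], "angular": [0, 0, 0]}
  ]
}}

```text
clock: 0.7
tool_pos: [0.2192, -0.6392, 0.4552]
orientation: [-179.6, 0.0, -161.1]
force: [0.8, 0.1, 0.1]
opening: 0.0873
gripper_force: 0.0
```

Request:
{"fn": "apply_moves", "kwargs": {
  "deltas": [
    {"fingers": 87, "delta_pos": [-381, 152, 0], "angular": [0, 0, -36]},
    {"fingers": 87, "delta_pos": [-381, 152, 0], "angular": [0, 0, -36]},
    {"fingers": 87, "delta_pos": [-381, 152, 0], "angular": [0, 0, -36]},
    {"fingers": 87, "delta_pos": [-381, 152, 0], "angular": [0, 0, -36]},
    {"fingers": 87, "delta_pos": [-381, 152, 0], "angular": [0, 0, -36]},
    {"fingers": 87, "delta_pos": [-381, 152, 0], "angular": [0, 0, -36]},
    {"fingers": 87, "delta_pos": [-381, 152, 0], "angular": [0, 0, -36]},
    {"fingers": 87, "delta_pos": [-381, 152, 0], "angular": [0, 0, -36]},
    {"fingers": 87, "delta_pos": [-381, 152, 0], "angular": [0, 0, -36]},
    {"fingers": 87, "delta_pos": [-381, 152, 0], "angular": [0, 0, -36]}
  ]
}}

```text
clock: 1.7
tool_pos: [0.5317, -0.3691, 0.4487]
orientation: [179.8, -0.0, -124.9]
force: [-0.6, -0.2, -0.2]
opening: 0.0873
gripper_force: 0.0
```

Request:
{"fn": "apply_moves", "kwargs": {
  "deltas": [
    {"fingers": 87, "delta_pos": [-505, 220, 0], "angular": [0, 0, -40]},
    {"fingers": 87, "delta_pos": [-505, 220, 0], "angular": [0, 0, -40]},
    {"fingers": 87, "delta_pos": [-505, 220, 0], "angular": [0, 0, -40]},
    {"fingers": 87, "delta_pos": [-505, 220, 0], "angular": [0, 0, -40]},
    {"fingers": 87, "delta_pos": [-505, 220, 0], "angular": [0, 0, -40]},
    {"fingers": 87, "delta_pos": [-505, 220, 0], "angular": [0, 0, -40]},
    {"fingers": 87, "delta_pos": [-505, 220, 0], "angular": [0, 0, -40]},
    {"fingers": 87, "delta_pos": [-505, 220, 0], "angular": [0, 0, -40]},
    {"fingers": 87, "delta_pos": [-505, 220, 0], "angular": [0, 0, -40]},
    {"fingers": 87, "delta_pos": [-505, 220, 0], "angular": [0, 0, -40]}
  ]
}}

```text
clock: 2.7
tool_pos: [0.6298, 0.1195, 0.4506]
orientation: [-180.0, -0.0, -85.1]
force: [0.8, 0.6, 0.2]
opening: 0.0868
gripper_force: 0.0
```

```bash
python3 -c "
from g import *
st();chain([(.3805,.3302,.20,-53)])"
```

```text
{'clock': 2.7, 'joint_pos': [28.16, 14.49, 20.35, 0.0, -95.86, -23.28], 'tool_pos': [0.6298, 0.1195, 0.4506], 'orientation': [-180.0, -0.0, -85.12], 'force': [0.78, 0.59, 0.24], 'moment': [-0.04, -0.04, 0.01], 'opening': 0.0868, 'gripper_force': 0.0}
(0.3805, 0.3302, 0.2, -53) [-231.1, 230.5, 250.6] [0.0, -0.0, -32.1]
```

Request:
{"fn": "apply_moves", "kwargs": {
  "deltas": [
    {"fingers": 87, "delta_pos": [-231, 230.5, 250], "angular": [0, 0, -32]},
    {"fingers": 87, "delta_pos": [-231, 230.5, 250], "angular": [0, 0, -32]},
    {"fingers": 87, "delta_pos": [-231, 230.5, 250], "angular": [0, 0, -32]},
    {"fingers": 87, "delta_pos": [-231, 230.5, 250], "angular": [0, 0, -32]},
    {"fingers": 87, "delta_pos": [-231, 230.5, 250], "angular": [0, 0, -32]},
    {"fingers": 87, "delta_pos": [-231, 230.5, 250], "angular": [0, 0, -32]},
    {"fingers": 87, "delta_pos": [-231, 230.5, 250], "angular": [0, 0, -32]},
    {"fingers": 87, "delta_pos": [-231, 230.5, 250], "angular": [0, 0, -32]},
    {"fingers": 87, "delta_pos": [-231, 230.5, 250], "angular": [0, 0, -32]},
    {"fingers": 87, "delta_pos": [-231, 230.5, 250], "angular": [0, 0, -32]}
  ]
}}

```text
clock: 3.7
tool_pos: [0.3795, 0.3285, 0.1995]
orientation: [179.9, -0.1, -53.0]
force: [0.9, -0.0, 0.7]
opening: 0.0868
gripper_force: 0.0
```

```bash
python3 -c "
from g import *
st();chain([(.3805,.3302,.10,-53),(.3805,.3302,.047,-53)])"
```

```text
{'clock': 3.7, 'joint_pos': [63.34, 5.42, -22.94, -0.0, -61.78, -26.31], 'tool_pos': [0.3795, 0.3285, 0.1995], 'orientation': [179.88, -0.06, -52.96], 'force': [0.89, -0.02, 0.71], 'moment': [-0.03, 0.04, -0.02], 'opening': 0.0868, 'gripper_force': 0.0}
(0.3805, 0.3302, 0.1, -53) [-0.9, -2.0, 99.5] [0.1, -0.1, 0.0]
(0.3805, 0.3302, 0.047, -53) [-0.0, -0.0, 53.0] [0.0, 0.0, 0.0]
```

Request:
{"fn": "apply_moves", "kwargs": {
  "deltas": [
    {"fingers": 87, "delta_pos": [-1, -2, 40], "angular": [0, 0, 0]},
    {"fingers": 87, "delta_pos": [-1, -2, 80], "angular": [0, 0, 0]},
    {"fingers": 87, "delta_pos": [-1, -2, 110], "angular": [0, 0, 0]},
    {"fingers": 87, "delta_pos": [-1, -2, 135], "angular": [0, 0, 0]},
    {"fingers": 87, "delta_pos": [-1, -2, 150], "angular": [0, 0, 0]},
    {"fingers": 87, "delta_pos": [-1, -2, 152], "angular": [0, 0, 0]},
    {"fingers": 60, "delta_pos": [-1, -2, 152], "angular": [0, 0, 0]},
    {"fingers": 50, "delta_pos": [-1, -2, 152], "angular": [0, 0, 0]},
    {"fingers": 50, "delta_pos": [-1, -2, 152], "angular": [0, 0, 0]},
    {"fingers": 50, "delta_pos": [-1, -2, 152], "angular": [0, 0, 0]}
  ]
}}

```text
clock: 4.7
tool_pos: [0.3817, 0.3317, 0.0495]
orientation: [-179.9, 0.0, -53.0]
force: [0.1, 0.5, -0.1]
opening: 0.0603
gripper_force: 0.0
```

Request:
{"fn": "apply_moves", "kwargs": {
  "deltas": [
    {"fingers": 40, "delta_pos": [0, 0, 0], "angular": [0, 0, 0]},
    {"fingers": 30, "delta_pos": [0, 0, 0], "angular": [0, 0, 0]},
    {"fingers": 30, "delta_pos": [0, 0, 0], "angular": [0, 0, 0]},
    {"fingers": 30, "delta_pos": [0, 0, 0], "angular": [0, 0, 0]},
    {"fingers": 30, "delta_pos": [0, 0, 0], "angular": [0, 0, 0]}
  ]
}}

```text
clock: 5.2
tool_pos: [0.3813, 0.3314, 0.0489]
orientation: [-180.0, 0.0, -53.0]
force: [-0.6, -1.1, 5.8]
opening: 0.046
gripper_force: 30.0
```

```bash
python3 -c "
from g import *
st()"
```

```text
{'clock': 5.2, 'joint_pos': [63.31, 15.83, -33.32, 0.0, -40.84, -26.35], 'tool_pos': [0.3813, 0.3314, 0.0489], 'orientation': [-179.99, 0.0, -53.03], 'force': [-0.58, -1.07, 5.83], 'moment': [-0.23, 0.87, -0.03], 'opening': 0.046, 'gripper_force': 30.0}
```

Request:
{"fn": "apply_moves", "kwargs": {
  "deltas": [
    {"fingers": 30, "delta_pos": [0, 0, -10], "angular": [0, 0, 0]},
    {"fingers": 30, "delta_pos": [0, 0, -30], "angular": [0, 0, 0]},
    {"fingers": 30, "delta_pos": [0, 0, -60], "angular": [0, 0, 0]},
    {"fingers": 30, "delta_pos": [0, 0, -90], "angular": [0, 0, 0]},
    {"fingers": 30, "delta_pos": [0, 0, -120], "angular": [0, 0, 0]},
    {"fingers": 30, "delta_pos": [0, 0, -130], "angular": [0, 0, 0]}
  ]
}}

```text
clock: 5.8
tool_pos: [0.3822, 0.3324, 0.1822]
orientation: [-179.7, 0.1, -53.0]
force: [-0.4, -0.5, -0.4]
opening: 0.0458
gripper_force: 30.0
```

```bash
python3 -c "
from g import *
st();chain([(.505,.197,.18,-34.8),(.505,.197,.10,-34.8)])"
```

```text
{'clock': 5.8, 'joint_pos': [63.3, 6.49, -24.17, 0.05, -59.06, -26.34], 'tool_pos': [0.3822, 0.3324, 0.1822], 'orientation': [-179.73, 0.09, -53.02], 'force': [-0.37, -0.55, -0.45], 'moment': [0.06, 0.12, 0.07], 'opening': 0.0458, 'gripper_force': 30.0}
(0.505, 0.197, 0.18, -34.8) [182.0, -16.6, 2.0] [-0.3, 0.0, -18.2]
(0.505, 0.197, 0.1, -34.8) [0.0, -0.0, 80.0] [0.0, 0.0, 0.0]
```

Request:
{"fn": "apply_moves", "kwargs": {
  "deltas": [
    {"fingers": 30, "delta_pos": [182, -16.6, 2], "angular": [0, 0, -18.2]},
    {"fingers": 30, "delta_pos": [182, -16.6, 2], "angular": [0, 0, -18.2]},
    {"fingers": 30, "delta_pos": [182, -16.6, 2], "angular": [0, 0, -18.2]},
    {"fingers": 30, "delta_pos": [182, -16.6, 2], "angular": [0, 0, -18.2]},
    {"fingers": 30, "delta_pos": [182, -16.6, 2], "angular": [0, 0, -18.2]},
    {"fingers": 30, "delta_pos": [182, -16.6, 70], "angular": [0, 0, -18.2]},
    {"fingers": 30, "delta_pos": [182, -16.6, 82], "angular": [0, 0, -18.2]},
    {"fingers": 30, "delta_pos": [182, -16.6, 82], "angular": [0, 0, -18.2]},
    {"fingers": 30, "delta_pos": [182, -16.6, 82], "angular": [0, 0, -18.2]}
  ]
}}

```text
clock: 6.7
tool_pos: [0.504, 0.1959, 0.0969]
orientation: [179.9, -0.0, -34.8]
force: [0.5, -0.1, -0.5]
opening: 0.0457
gripper_force: 30.0
```

```bash
python3 - <<'E'
from g import *
st()
a=ctrl.snapshot("side")[:,:,::-1];b=ctrl.snapshot("top")[:,:,::-1]
cv2.imwrite("pics/side2.png",a);cv2.imwrite("pics/top2.png",b)
cv2.imwrite("pics/v2.png",np.hstack([cv2.resize(a[170:330,280:440],(400,400),interpolation=2),cv2.resize(b[200:360,220:380],(400,400),interpolation=2)]))
E
```

```text
{'clock': 6.7, 'joint_pos': [42.04, 15.09, -26.02, 0.04, -48.96, 13.13], 'tool_pos': [0.504, 0.1959, 0.0969], 'orientation': [179.92, -0.01, -34.81], 'force': [0.45, -0.15, -0.48], 'moment': [0.02, 0.05, 0.02], 'opening': 0.0457, 'gripper_force': 30.0}
```

View pics/v2.png

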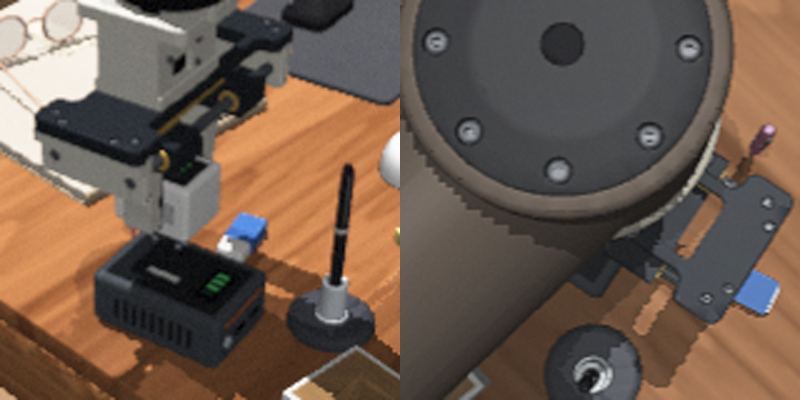

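The crop shows the extender held level above the brick in the side view (face at crop (190,205)). The arm hides it in the top view. I'll correct the position and lower it in steps, watching the force.

```bash
python3 -c "
from g import *
st();chain([(.5056,.1977,.071,-34.8)])"
```

```text
{'clock': 6.8, 'joint_pos': [42.04, 14.98, -25.93, 0.04, -48.94, 13.13], 'tool_pos': [0.505, 0.1969, 0.0984], 'orientation': [-179.86, -0.06, -34.8], 'force': [-1.06, 0.08, -0.09], 'moment': [0.0, 0.13, -0.06], 'opening': 0.046, 'gripper_force': 30.0}
(0.5056, 0.1977, 0.071, -34.8) [-0.0, -0.9, 27.4] [-0.1, -0.1, 0.0]
```

Request:
{"fn": "apply_moves", "kwargs": {
  "deltas": [
    {"fingers": 30, "delta_pos": [0, -0.9, 12], "angular": [0, 0, 0]},
    {"fingers": 30, "delta_pos": [0, -0.9, 22], "angular": [0, 0, 0]},
    {"fingers": 30, "delta_pos": [0, -0.9, 27], "angular": [0, 0, 0]},
    {"fingers": 30, "delta_pos": [0, -0.9, 27], "angular": [0, 0, 0]},
    {"fingers": 30, "delta_pos": [0, -0.9, 27], "angular": [0, 0, 0]}
  ]
}}

```text
clock: 7.3
tool_pos: [0.5046, 0.1966, 0.0695]
orientation: [180.0, -0.0, -34.8]
force: [0.3, 0.5, -1.0]
opening: 0.0458
gripper_force: 30.0
```

Request:
{"fn": "apply_moves", "kwargs": {
  "deltas": [
    {"fingers": 30, "delta_pos": [0, 0, 1], "angular": [0, 0, 0]},
    {"fingers": 30, "delta_pos": [0, 0, 2], "angular": [0, 0, 0]},
    {"fingers": 30, "delta_pos": [0, 0, 3], "angular": [0, 0, 0]},
    {"fingers": 30, "delta_pos": [0, 0, 4], "angular": [0, 0, 0]},
    {"fingers": 30, "delta_pos": [0, 0, 4], "angular": [0, 0, 0]}
  ]
}}

```text
clock: 7.8
tool_pos: [0.5046, 0.1966, 0.0655]
orientation: [-180.0, -0.0, -34.8]
force: [-1.0, -0.4, -0.9]
opening: 0.0455
gripper_force: 30.0
```

```bash
python3 -c "
from g import *
st()"
```

```text
{'clock': 7.8, 'joint_pos': [42.03, 17.41, -27.84, -0.0, -44.74, 13.12], 'tool_pos': [0.5046, 0.1966, 0.0655], 'orientation': [-179.99, -0.0, -34.85], 'force': [-1.03, -0.38, -0.86], 'moment': [0.06, 0.08, 0.02], 'opening': 0.0455, 'gripper_force': 30.0}
```

Request:
{"fn": "apply_moves", "kwargs": {
  "deltas": [
    {"fingers": 30, "delta_pos": [0, -0.7, 0.5], "angular": [0, 0, 0]},
    {"fingers": 30, "delta_pos": [0, -0.7, 1], "angular": [0, 0, 0]},
    {"fingers": 30, "delta_pos": [0, -0.7, 2], "angular": [0, 0, 0]},
    {"fingers": 30, "delta_pos": [0, -0.7, 2], "angular": [0, 0, 0]}
  ]
}}

```text
clock: 8.2
tool_pos: [0.505, 0.1973, 0.0635]
orientation: [-180.0, -0.0, -34.8]
force: [0.6, -1.0, -1.1]
opening: 0.0458
gripper_force: 30.0
```

```bash
python3 -c "
from g import *
st()"
```

```text
{'clock': 8.2, 'joint_pos': [42.05, 17.62, -27.88, 0.0, -44.49, 13.1], 'tool_pos': [0.505, 0.1973, 0.0635], 'orientation': [-179.99, -0.0, -34.84], 'force': [0.55, -0.95, -1.06], 'moment': [0.09, 0.04, -0.0], 'opening': 0.0458, 'gripper_force': 30.0}
```

Request:
{"fn": "apply_moves", "kwargs": {
  "deltas": [
    {"fingers": 30, "delta_pos": [0, 0, 0.7], "angular": [0, 0, 0]},
    {"fingers": 30, "delta_pos": [0, 0, 1.4], "angular": [0, 0, 0]},
    {"fingers": 30, "delta_pos": [0, 0, 2], "angular": [0, 0, 0]},
    {"fingers": 30, "delta_pos": [0, 0, 2], "angular": [0, 0, 0]}
  ]
}}

```text
clock: 8.6
tool_pos: [0.505, 0.1973, 0.0615]
orientation: [-180.0, -0.0, -34.8]
force: [0.8, 1.0, -0.7]
opening: 0.046
gripper_force: 30.0
```

Request:
{"fn": "apply_moves", "kwargs": {
  "deltas": [
    {"fingers": 30, "delta_pos": [0, 0, 0.7], "angular": [0, 0, 0]},
    {"fingers": 30, "delta_pos": [0, 0, 1.4], "angular": [0, 0, 0]},
    {"fingers": 30, "delta_pos": [0, 0, 2], "angular": [0, 0, 0]},
    {"fingers": 30, "delta_pos": [0, 0, 2], "angular": [0, 0, 0]}
  ]
}}

```text
clock: 9.0
tool_pos: [0.5051, 0.1973, 0.0595]
orientation: [-180.0, -0.0, -34.8]
force: [0.8, 1.1, -1.4]
opening: 0.0461
gripper_force: 30.0
```

```bash
python3 -c "
from g import *
st()"
```

```text
{'clock': 9.0, 'joint_pos': [42.05, 17.93, -28.1, 0.0, -43.96, 13.1], 'tool_pos': [0.5051, 0.1973, 0.0595], 'orientation': [-179.98, -0.0, -34.84], 'force': [0.75, 1.05, -1.44], 'moment': [0.47, -0.36, 0.07], 'opening': 0.0461, 'gripper_force': 30.0}
```

Request:
{"fn": "apply_moves", "kwargs": {
  "deltas": [
    {"fingers": 30, "delta_pos": [0, 0, 0.8], "angular": [0, 0, 0]},
    {"fingers": 30, "delta_pos": [0, 0, 1.6], "angular": [0, 0, 0]},
    {"fingers": 30, "delta_pos": [0, 0, 2.4], "angular": [0, 0, 0]},
    {"fingers": 30, "delta_pos": [0, 0, 3], "angular": [0, 0, 0]},
    {"fingers": 30, "delta_pos": [0, 0, 3], "angular": [0, 0, 0]}
  ]
}}

```text
clock: 9.5
tool_pos: [0.5051, 0.1973, 0.0565]
orientation: [-180.0, -0.0, -34.8]
force: [1.8, 1.9, -1.1]
opening: 0.0457
gripper_force: 30.0
```

Request:
{"fn": "apply_moves", "kwargs": {
  "deltas": [
    {"fingers": 30, "delta_pos": [0, 0, 0.5], "angular": [0, 0, 0]},
    {"fingers": 30, "delta_pos": [0, 0, 1], "angular": [0, 0, 0]},
    {"fingers": 30, "delta_pos": [0, 0, 1.5], "angular": [0, 0, 0]},
    {"fingers": 30, "delta_pos": [0, 0, 1.5], "angular": [0, 0, 0]}
  ]
}}

```text
clock: 9.9
tool_pos: [0.5051, 0.1973, 0.0551]
orientation: [-180.0, -0.0, -34.8]
force: [2.0, 2.1, -1.1]
opening: 0.046
gripper_force: 30.0
```

```bash
python3 -c "
from g import *
st()"
```

```text
{'clock': 9.9, 'joint_pos': [42.05, 18.27, -28.35, 0.0, -43.36, 13.1], 'tool_pos': [0.5051, 0.1973, 0.0551], 'orientation': [-179.98, -0.01, -34.84], 'force': [2.0, 2.07, -1.14], 'moment': [0.82, -0.5, 0.07], 'opening': 0.046, 'gripper_force': 30.0}
```

Request:
{"fn": "apply_moves", "kwargs": {
  "deltas": [
    {"fingers": 30, "delta_pos": [0, 0, 0.4], "angular": [0, 0, 0]},
    {"fingers": 30, "delta_pos": [0, 0, 0.8], "angular": [0, 0, 0]},
    {"fingers": 30, "delta_pos": [0, 0, 0.8], "angular": [0, 0, 0]}
  ]
}}

```text
clock: 10.2
tool_pos: [0.5051, 0.1973, 0.0549]
orientation: [-180.0, -0.0, -34.8]
force: [-0.6, 2.1, 5.7]
opening: 0.0458
gripper_force: 30.0
```

Request:
{"fn": "apply_moves", "kwargs": {
  "deltas": [
    {"fingers": 30, "delta_pos": [0, 0, 0.4], "angular": [0, 0, 0]},
    {"fingers": 30, "delta_pos": [0, 0, 0.6], "angular": [0, 0, 0]},
    {"fingers": 30, "delta_pos": [0, 0, 0.6], "angular": [0, 0, 0]}
  ]
}}

```text
clock: 10.5
tool_pos: [0.5051, 0.1973, 0.0549]
orientation: [-180.0, -0.0, -34.8]
force: [-3.0, 1.7, 12.2]
opening: 0.046
gripper_force: 30.0
```

Request:
{"fn": "apply_moves", "kwargs": {
  "deltas": [
    {"fingers": 55, "delta_pos": [0, 0, -0.5], "angular": [0, 0, 0]},
    {"fingers": 65, "delta_pos": [0, 0, -0.5], "angular": [0, 0, 0]},
    {"fingers": 70, "delta_pos": [0, 0, -0.5], "angular": [0, 0, 0]},
    {"fingers": 70, "delta_pos": [0, 0, -0.5], "angular": [0, 0, 0]},
    {"fingers": 70, "delta_pos": [0, 0, -0.5], "angular": [0, 0, 0]},
    {"fingers": 70, "delta_pos": [0, 0, -30], "angular": [0, 0, 0]},
    {"fingers": 70, "delta_pos": [0, 0, -80], "angular": [0, 0, 0]},
    {"fingers": 70, "delta_pos": [0, 0, -130], "angular": [0, 0, 0]},
    {"fingers": 70, "delta_pos": [0, 0, -180], "angular": [0, 0, 0]},
    {"fingers": 70, "delta_pos": [0, 0, -180], "angular": [0, 0, 0]}
  ]
}}

```text
clock: 11.5
tool_pos: [0.5082, 0.1988, 0.2414]
orientation: [-179.4, -0.3, -34.8]
force: [0.3, 0.1, -0.4]
opening: 0.0706
gripper_force: 0.0
```

```bash
python3 - <<'E'
from g import *
st(); chain([(.40,.33,.35,-34.8)])
a=ctrl.snapshot("side")[:,:,::-1]; cv2.imwrite("pics/side3.png",a)
cv2.imwrite("pics/v3.png",cv2.resize(a[190:350,280:460],(720,600),interpolation=2))
E
```

```text
{'clock': 11.5, 'joint_pos': [42.05, 7.37, -15.01, 0.15, -66.94, 13.11], 'tool_pos': [0.5082, 0.1988, 0.2414], 'orientation': [-179.37, -0.29, -34.79], 'force': [0.26, 0.1, -0.36], 'moment': [0.01, 0.1, 0.01], 'opening': 0.0706, 'gripper_force': 0.0}
(0.4, 0.33, 0.35, -34.8) [-163.1, -47.2, -108.9] [-0.6, -0.3, 0.0]
```

View pics/v3.png

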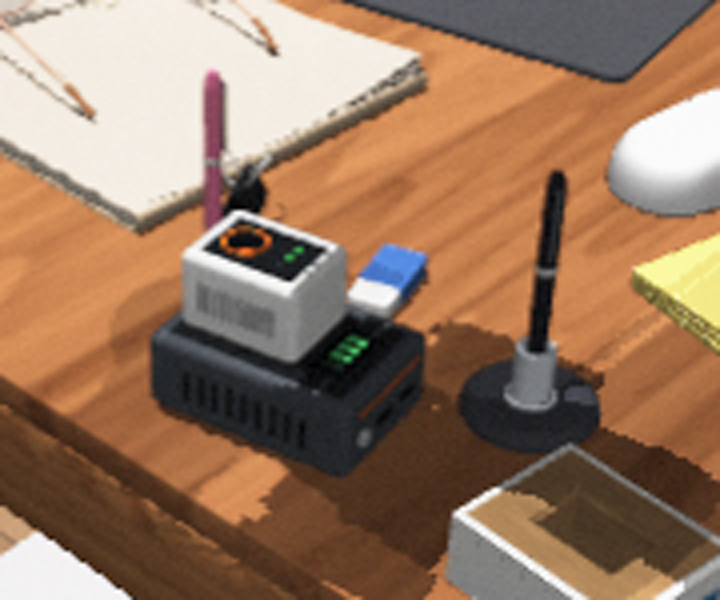

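The crop shows the extender flush on the brick with its LEDs green. The dark pen is still in its stand, cap at side px about (419,237).

```bash
python3 - <<'E'
from g import *
exec(open('m.py').read().split("et=orange")[0].split("from h import *")[1])
s3=cv2.imread("pics/side3.png")
e=orange(s3,(341,254)); w=onplane("side",e[0],.089); print("ring side",e[0],w, "px pred",proj("side",(.5136,.1914,.089)))
for nm,im in(("s0",s),("s3",s3)):
    g=cv2.cvtColor(im,cv2.COLOR_BGR2GRAY)
    for v in(240,247,254,264,270,276):
        r=g[v,405:432].astype(float); m=np.clip(70-r,0,None); print(nm,v,(m*np.arange(405,432)).sum()/m.sum(),(m>0).sum())
for z in(.138,.12,.1,.08,.06,.045,.04): print(z,"side",proj("side",(.3857,.2104,z)),"top",proj("top",(.3857,.2104,z)))
g=cv2.cvtColor(t,cv2.COLOR_BGR2GRAY); print(g[342:362,286:308])
E
```

```text
ring side (342.35968017578125, 252.32350158691406) [0.512 0.188 0.089] px pred [341.369 253.501]
s0 240 418.5524475524476 5
s0 247 417.69101123595505 5
s0 254 417.0251256281407 5
s0 264 415.7207792207792 5
s0 270 415.3715596330275 5
s0 276 414.5311004784689 4
s3 240 418.5585106382979 5
s3 247 417.6222222222222 5
s3 254 416.9637305699482 5
s3 264 415.7364864864865 5
s3 270 415.35135135135135 5
s3 276 414.50248756218906 4
0.138 side [419.483 235.389] top [293.018 353.407]
0.12 side [418.433 244.362] top [293.558 352.611]
0.1 side [417.292 254.076] top [294.129 351.767]
0.08 side [416.178 263.531] top [294.674 350.964]
0.06 side [415.09  272.734] top [295.192 350.199]
0.045 side [414.291 279.477] top [295.566 349.648]
0.04 side [414.028 281.696] top [295.688 349.468]
[[ 82  85  83  84  85  83  83  79  80 105 134 144 122  85  75  83  84  88
   87  85  87  85]
 [ 84  84  84  85  84  81  87 163 199 200 172 170 194 201 168 100  72  83
   84  84  85  85]
 [ 83  84  84  83  80  93 168 172 114  95  82  65  74  95 168 184 124  76
   83  82  85  85]
 [ 83  82  83  79  80 163 152 118 168 193 194 
[... 835 characters left out ...]
3  88 167 197 162 170 150  87
   79  84  85  86]
 [ 81  82  79  78  69  45  39  46  41  27  79 166 200 189 152 116  94  82
   82  86  85  86]
 [ 84  84  86  87  68  42  29  32  25  49 139 172 157 119  81  75  83  83
   87  86  85  85]
 [ 85  84  86  86  69  51  45  40  43  46  72  80  71  75  79  82  83  82
   83  83  81  84]
 [ 83  85  86  86  68  52  53  52  52  48  47  69  77  81  84  82  82  83
   83  83  82  83]
 [ 82  83  69  57  52  50  51  53  51  51  47  71  82  83  81  82  82  84
   82  83  83  82]
 [ 82  84  65  49  51  52  52  53  50  70  79  82  82  84  83  83  83  82
   83  83  83  83]
 [ 68  57  53  52  50  55  50  48  49  72  85  84  84  83  84  83  84  83
   85  85  83  84]]
```

```bash
python3 - <<'E'
from g import *
print("s0 residual",np.array((426.03,306.48))-proj("side",(.3863,.3223,.083)))
chain([(.22,.46,.40,10),(.386,.210,.25,-70)])
E
```

```text
s0 residual [-1.067  0.507]
(0.22, 0.46, 0.4, 10) [-384.3, -52.4, -162.8] [-0.3, -0.3, -44.8]
(0.386, 0.21, 0.25, -70) [120.1, 275.0, 150.0] [0.0, -0.0, 80.0]
```

Request:
{"fn": "apply_moves", "kwargs": {
  "deltas": [
    {"fingers": 70, "delta_pos": [-384, -52, -162], "angular": [0, 0, -44.8]},
    {"fingers": 70, "delta_pos": [-384, -52, -162], "angular": [0, 0, -44.8]},
    {"fingers": 70, "delta_pos": [-384, -52, -162], "angular": [0, 0, -44.8]},
    {"fingers": 70, "delta_pos": [-384, -52, -162], "angular": [0, 0, -44.8]},
    {"fingers": 70, "delta_pos": [-384, -52, -162], "angular": [0, 0, -44.8]},
    {"fingers": 70, "delta_pos": [-384, -52, -162], "angular": [0, 0, -44.8]},
    {"fingers": 70, "delta_pos": [-384, -52, -162], "angular": [0, 0, -44.8]},
    {"fingers": 70, "delta_pos": [-384, -52, -162], "angular": [0, 0, -44.8]},
    {"fingers": 70, "delta_pos": [-384, -52, -162], "angular": [0, 0, -44.8]}
  ]
}}

```text
clock: 12.45
tool_pos: [0.217, 0.4615, 0.3962]
orientation: [-180.0, 0.0, 10.1]
force: [0.1, 0.3, 0.3]
opening: 0.0702
gripper_force: 0.0
```

```bash
python3 - <<'E'
from g import *
st()
a=ctrl.snapshot("side")[:,:,::-1];b=ctrl.snapshot("top")[:,:,::-1]
cv2.imwrite("pics/side4.png",a);cv2.imwrite("pics/top4.png",b)
cv2.imwrite("pics/v4.png",np.hstack([cv2.resize(a[220:320,300:400],(400,400),interpolation=2),cv2.resize(b[220:320,250:350],(400,400),interpolation=2)]))
E
```

```text
{'clock': 12.45, 'joint_pos': [86.9, 0.9, -2.32, -0.01, -86.75, 13.19], 'tool_pos': [0.217, 0.4615, 0.3962], 'orientation': [-179.97, 0.0, 10.1], 'force': [0.12, 0.34, 0.35], 'moment': [-0.1, 0.12, -0.0], 'opening': 0.0702, 'gripper_force': 0.0}
```

View pics/v4.png

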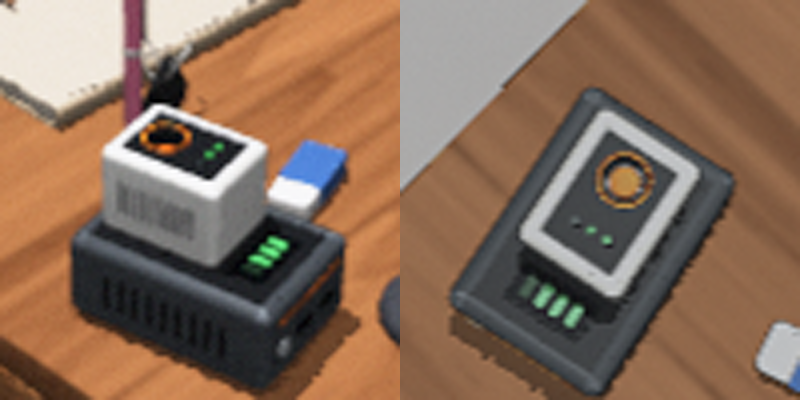

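Side view: ring centre at about (341.2,254.5), extender flush. Top view: ring at about (306.2,265).

```bash
python3 - <<'E'
from g import *
src=open('m.py').read().split("et=orange")[0].split("from h import *")[1]; exec(src)
t4=cv2.imread("pics/top4.png"); e=orange(t4,(306,265)); print(e,onplane("top",e[0],.089),tri((341.2,254.4),e[0]))
g=cv2.cvtColor(t4,cv2.COLOR_BGR2GRAY)
m,s_,c=comp(g>125,(304,270)) if 0 else (None,None,None)
R=np.zeros_like(g);cv2.circle(R,(303,270),27,1,-1)
m=((g>135)&(R>0)).astype(np.uint8); n,l,stt,c=cv2.connectedComponentsWithStats(m); i=1+np.argmax(stt[1:,4]); P=cv2.findContours((l==i).astype(np.uint8),0,1)[0][0][:,0]
W=np.array([onplane("top",p.astype(float),.089)[:2]*1000 for p in P],np.float32); r=cv2.minAreaRect(W); print("housing top",r)
chain([(.386,.2105,.25,-60),(.386,.2105,.082,-60)])
E
```

```text
((305.541015625, 264.536865234375), (11.82236385345459, 13.4751615524292), 1.3047599792480469) [0.512 0.191 0.089] (array([0.513, 0.191, 0.087]), [np.float64(0.0006375292398343112), np.float64(0.0006375292398345294)])
housing top ((504.1321105957031, 196.86692810058594), (44.33726501464844, 58.261112213134766), 55.266178131103516)
(0.386, 0.2105, 0.25, -60) [121.8, 276.2, 145.4] [0.0, 0.0, 70.1]
(0.386, 0.2105, 0.082, -60) [0.0, -0.0, 168.0] [0.0, 0.0, 0.0]
```

```bash
python3 - <<'E'
from g import *
chain([(.386,.2104,.25,-70)])
E
```

```text
(0.386, 0.2104, 0.25, -70) [121.8, 276.3, 145.4] [0.0, 0.0, 80.1]
```

Request:
{"fn": "apply_moves", "kwargs": {
  "deltas": [
    {"fingers": 45, "delta_pos": [122, 276, 145], "angular": [0, 0, 80]},
    {"fingers": 45, "delta_pos": [122, 276, 145], "angular": [0, 0, 80]},
    {"fingers": 45, "delta_pos": [122, 276, 145], "angular": [0, 0, 80]},
    {"fingers": 45, "delta_pos": [122, 276, 145], "angular": [0, 0, 80]},
    {"fingers": 45, "delta_pos": [122, 276, 145], "angular": [0, 0, 80]},
    {"fingers": 45, "delta_pos": [122, 276, 145], "angular": [0, 0, 80]},
    {"fingers": 45, "delta_pos": [122, 276, 145], "angular": [0, 0, 80]},
    {"fingers": 45, "delta_pos": [122, 276, 145], "angular": [0, 0, 80]},
    {"fingers": 45, "delta_pos": [122, 276, 145], "angular": [0, 0, 80]},
    {"fingers": 45, "delta_pos": [122, 276, 145], "angular": [0, 0, 80]}
  ]
}}

```text
clock: 13.55
tool_pos: [0.3872, 0.2068, 0.2494]
orientation: [179.9, -0.1, -70.5]
force: [0.6, -0.0, 0.4]
opening: 0.0451
gripper_force: 0.0
```

Request:
{"fn": "apply_moves", "kwargs": {
  "deltas": [
    {"fingers": 45, "delta_pos": [0, 0, 0], "angular": [0, 0, 0]},
    {"fingers": 45, "delta_pos": [0, 0, 0], "angular": [0, 0, 0]}
  ]
}}

```text
clock: 13.75
tool_pos: [0.3872, 0.2078, 0.25]
orientation: [179.9, -0.0, -70.0]
force: [0.4, 0.6, -0.1]
opening: 0.0449
gripper_force: 0.0
```

```bash
python3 - <<'E'
from g import *
st();chain([(.386,.2104,.082,-70)])
E
```

```text
{'clock': 13.75, 'joint_pos': [54.09, -3.33, -25.02, -0.01, -68.38, -34.07], 'tool_pos': [0.3872, 0.2078, 0.25], 'orientation': [179.94, -0.03, -69.98], 'force': [0.41, 0.63, -0.1], 'moment': [0.01, 0.11, -0.0], 'opening': 0.0449, 'gripper_force': 0.0}
(0.386, 0.2104, 0.082, -70) [-3.0, 0.0, 168.0] [0.1, -0.0, 0.0]
```

Request:
{"fn": "apply_moves", "kwargs": {
  "deltas": [
    {"fingers": 45, "delta_pos": [-3, 0, 30], "angular": [0, 0, 0]},
    {"fingers": 45, "delta_pos": [-3, 0, 60], "angular": [0, 0, 0]},
    {"fingers": 45, "delta_pos": [-3, 0, 90], "angular": [0, 0, 0]},
    {"fingers": 45, "delta_pos": [-3, 0, 120], "angular": [0, 0, 0]},
    {"fingers": 45, "delta_pos": [-3, 0, 145], "angular": [0, 0, 0]},
    {"fingers": 45, "delta_pos": [-3, 0, 160], "angular": [0, 0, 0]},
    {"fingers": 45, "delta_pos": [-3, 0, 168], "angular": [0, 0, 0]},
    {"fingers": 45, "delta_pos": [-3, 0, 168], "angular": [0, 0, 0]},
    {"fingers": 45, "delta_pos": [-3, 0, 168], "angular": [0, 0, 0]}
  ]
}}

```text
clock: 14.65
tool_pos: [0.3866, 0.2116, 0.0832]
orientation: [-180.0, 0.0, -70.0]
force: [0.6, -0.1, 0.6]
opening: 0.0451
gripper_force: 0.0
```

```bash
python3 - <<'E'
from g import *
st();chain([(.386,.2104,.082,-70)])
E
```

```text
{'clock': 14.65, 'joint_pos': [54.5, 7.21, -38.96, 0.02, -43.8, -34.51], 'tool_pos': [0.3866, 0.2116, 0.0832], 'orientation': [-179.97, 0.0, -70.0], 'force': [0.63, -0.07, 0.59], 'moment': [0.02, 0.09, 0.01], 'opening': 0.0451, 'gripper_force': 0.0}
(0.386, 0.2104, 0.082, -70) [0.9, 1.0, 1.2] [-0.0, 0.0, -0.0]
```

Correct by the last millimetre, then close.

Request:
{"fn": "apply_moves", "kwargs": {
  "deltas": [
    {"fingers": 30, "delta_pos": [0.9, 1, 1], "angular": [0, 0, 0]},
    {"fingers": 15, "delta_pos": [0.9, 1, 1], "angular": [0, 0, 0]},
    {"fingers": 12, "delta_pos": [0.9, 1, 1], "angular": [0, 0, 0]},
    {"fingers": 5, "delta_pos": [0.9, 1, 1], "angular": [0, 0, 0]},
    {"fingers": 0, "delta_pos": [0.9, 1, 1], "angular": [0, 0, 0]},
    {"fingers": 0, "delta_pos": [0.9, 1, 1], "angular": [0, 0, 0]},
    {"fingers": 0, "delta_pos": [0.9, 1, 1], "angular": [0, 0, 0]},
    {"fingers": 0, "delta_pos": [0.9, 1, 1], "angular": [0, 0, 0]}
  ]
}}

```text
clock: 15.45
tool_pos: [0.3858, 0.2102, 0.0818]
orientation: [-180.0, 0.0, -70.0]
force: [-0.8, -0.8, 2.9]
opening: 0.0081
gripper_force: 30.0
```

```bash
python3 - <<'E'
from g import *
st()
E
```

```text
{'clock': 15.45, 'joint_pos': [54.47, 7.22, -39.2, 0.0, -43.57, -34.52], 'tool_pos': [0.3858, 0.2102, 0.0818], 'orientation': [-179.99, 0.0, -70.04], 'force': [-0.78, -0.77, 2.87], 'moment': [-0.03, 0.35, 0.04], 'opening': 0.0081, 'gripper_force': 30.0}
```

Request:
{"fn": "apply_moves", "kwargs": {
  "deltas": [
    {"fingers": 0, "delta_pos": [0, 0, -8], "angular": [0, 0, 0]},
    {"fingers": 0, "delta_pos": [0, 0, -20], "angular": [0, 0, 0]},
    {"fingers": 0, "delta_pos": [0, 0, -40], "angular": [0, 0, 0]},
    {"fingers": 0, "delta_pos": [0, 0, -65], "angular": [0, 0, 0]},
    {"fingers": 0, "delta_pos": [0, 0, -90], "angular": [0, 0, 0]},
    {"fingers": 0, "delta_pos": [0, 0, -110], "angular": [0, 0, 0]},
    {"fingers": 0, "delta_pos": [0, 0, -120], "angular": [0, 0, 0]},
    {"fingers": 0, "delta_pos": [0, 0, -120], "angular": [0, 0, 0]}
  ]
}}

```text
clock: 16.25
tool_pos: [0.3861, 0.2106, 0.203]
orientation: [-179.9, 0.1, -70.0]
force: [0.3, -0.8, -0.4]
opening: 0.0084
gripper_force: 30.0
```

```bash
python3 - <<'E'
from g import *
st();chain([(.513,.1915,.20,-70)])
a=ctrl.snapshot("side")[:,:,::-1]; cv2.imwrite("pics/side5.png",a)
x,y,z=ctrl.get_obs()['tool_pos']
print("tip pred",proj("side",(x,y,z-.072)),"at tcp",proj("side",(x,y,z)))
cv2.imwrite("pics/v5.png",cv2.resize(a[130:310,350:500],(500,600),interpolation=2))
E
```

```text
{'clock': 16.25, 'joint_pos': [54.47, -1.3, -29.53, 0.01, -61.62, -34.52], 'tool_pos': [0.3861, 0.2106, 0.203], 'orientation': [-179.87, 0.08, -70.04], 'force': [0.29, -0.85, -0.43], 'moment': [-0.04, 0.13, -0.03], 'opening': 0.0084, 'gripper_force': 30.0}
(0.513, 0.1915, 0.2, -70) [61.3, -112.7, 3.1] [-0.1, 0.1, -0.0]
tip pred [419.029 239.471] at tcp [423.422 201.691]
```

View pics/v5.png

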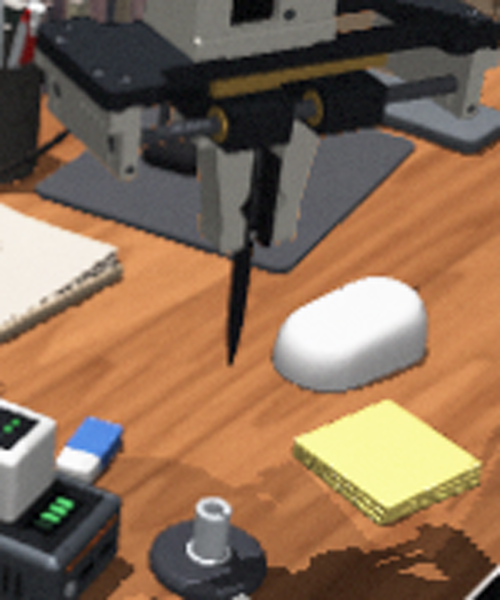

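The tip is at crop (231,363), i.e. full (419.3,238.9), against a predicted (419.0,239.5). The pen is upright and its point is 72 mm below the TCP. Now over the well.

Request:
{"fn": "apply_moves", "kwargs": {
  "deltas": [
    {"fingers": 0, "delta_pos": [20, -37, 0], "angular": [0, 0, 0]},
    {"fingers": 0, "delta_pos": [40, -74, 0], "angular": [0, 0, 0]},
    {"fingers": 0, "delta_pos": [55, -102, 0], "angular": [0, 0, 0]},
    {"fingers": 0, "delta_pos": [61.3, -112.7, 0], "angular": [0, 0, 0]},
    {"fingers": 0, "delta_pos": [61.3, -112.7, 0], "angular": [0, 0, 0]},
    {"fingers": 0, "delta_pos": [61.3, -112.7, 15], "angular": [0, 0, 0]},
    {"fingers": 0, "delta_pos": [61.3, -112.7, 30], "angular": [0, 0, 0]},
    {"fingers": 0, "delta_pos": [61.3, -112.7, 30], "angular": [0, 0, 0]},
    {"fingers": 0, "delta_pos": [61.3, -112.7, 30], "angular": [0, 0, 0]}
  ]
}}

```text
clock: 17.2
tool_pos: [0.5117, 0.1909, 0.1716]
orientation: [179.9, -0.0, -70.0]
force: [-0.4, 0.0, 0.6]
opening: 0.008
gripper_force: 30.0
```

```bash
python3 - <<'E'
from g import *
st();chain([(.513,.1915,.170,-70)])
a=ctrl.snapshot("side")[:,:,::-1]; cv2.imwrite("pics/side6.png",a)
x,y,z=ctrl.get_obs()['tool_pos']
print("tip pred",(np.array(proj("side",(x,y,z-.072)))-(310,200))*6,"ring",(proj("side",(.513,.1915,.089))-np.array((310,200)))*6)
cv2.imwrite("pics/v6.png",cv2.resize(a[200:300,310:410],(600,600),interpolation=2))
E
```

```text
{'clock': 17.2, 'joint_pos': [41.02, 11.01, -20.12, 0.0, -58.93, -21.03], 'tool_pos': [0.5117, 0.1909, 0.1716], 'orientation': [179.95, -0.02, -70.01], 'force': [-0.37, 0.03, 0.61], 'moment': [-0.01, 0.15, 0.02], 'opening': 0.008, 'gripper_force': 30.0}
(0.513, 0.1915, 0.17, -70) [-0.1, -1.4, 1.6] [0.1, -0.0, -0.0]
tip pred [193.217 288.97 ] ring [190.296 321.19 ]
```

View pics/v6.png

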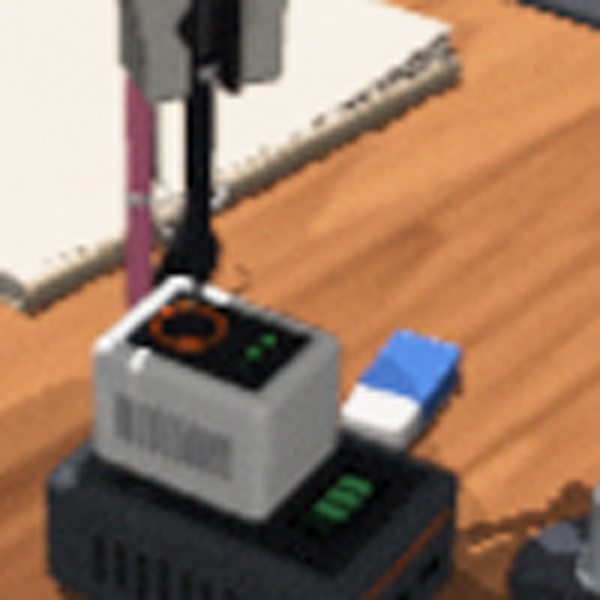

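The ring is at crop (188,327), against a predicted (190,321), and the tip is just above it. It lines up, so I'll lower into the well gently.

Request:
{"fn": "apply_moves", "kwargs": {
  "deltas": [
    {"fingers": 0, "delta_pos": [-0.3, -1.4, 3], "angular": [0, 0, 0]},
    {"fingers": 0, "delta_pos": [-0.3, -1.4, 6], "angular": [0, 0, 0]},
    {"fingers": 0, "delta_pos": [-0.3, -1.4, 9], "angular": [0, 0, 0]},
    {"fingers": 0, "delta_pos": [-0.3, -1.4, 11], "angular": [0, 0, 0]},
    {"fingers": 0, "delta_pos": [-0.3, -1.4, 13], "angular": [0, 0, 0]},
    {"fingers": 0, "delta_pos": [-0.3, -1.4, 15], "angular": [0, 0, 0]},
    {"fingers": 0, "delta_pos": [-0.3, -1.4, 15], "angular": [0, 0, 0]},
    {"fingers": 0, "delta_pos": [-0.3, -1.4, 15], "angular": [0, 0, 0]}
  ]
}}

```text
clock: 18.05
tool_pos: [0.5138, 0.1917, 0.1567]
orientation: [180.0, -0.0, -70.0]
force: [0.0, 0.6, 0.2]
opening: 0.0077
gripper_force: 30.0
```

```bash
python3 - <<'E'
from g import *
st()
E
```

```text
{'clock': 18.05, 'joint_pos': [40.93, 12.0, -21.02, 0.0, -56.99, -20.98], 'tool_pos': [0.5138, 0.1917, 0.1567], 'orientation': [180.0, -0.0, -70.05], 'force': [0.03, 0.62, 0.19], 'moment': [0.01, 0.17, -0.01], 'opening': 0.0077, 'gripper_force': 30.0}
```

Request:
{"fn": "apply_moves", "kwargs": {
  "deltas": [
    {"fingers": 0, "delta_pos": [0, 0, 1], "angular": [0, 0, 0]},
    {"fingers": 0, "delta_pos": [0, 0, 2], "angular": [0, 0, 0]},
    {"fingers": 0, "delta_pos": [0, 0, 3], "angular": [0, 0, 0]},
    {"fingers": 0, "delta_pos": [0, 0, 3], "angular": [0, 0, 0]}
  ]
}}

```text
clock: 18.45
tool_pos: [0.5137, 0.1917, 0.1535]
orientation: [180.0, -0.0, -70.0]
force: [-0.1, 0.7, -0.3]
opening: 0.0087
gripper_force: 30.0
```

Request:
{"fn": "apply_moves", "kwargs": {
  "deltas": [
    {"fingers": 0, "delta_pos": [0, 0, 1], "angular": [0, 0, 0]},
    {"fingers": 0, "delta_pos": [0, 0, 2], "angular": [0, 0, 0]},
    {"fingers": 0, "delta_pos": [0, 0, 2], "angular": [0, 0, 0]},
    {"fingers": 0, "delta_pos": [0, 0, 2], "angular": [0, 0, 0]}
  ]
}}

```text
clock: 18.85
tool_pos: [0.5139, 0.1917, 0.1518]
orientation: [-180.0, -0.0, -70.0]
force: [-0.5, 0.1, 1.9]
opening: 0.0082
gripper_force: 30.0
```

Request:
{"fn": "apply_moves", "kwargs": {
  "deltas": [
    {"fingers": 0, "delta_pos": [0, 0, 0.5], "angular": [0, 0, 0]},
    {"fingers": 0, "delta_pos": [0, 0, 1], "angular": [0, 0, 0]},
    {"fingers": 0, "delta_pos": [0, 0, 1.5], "angular": [0, 0, 0]},
    {"fingers": 0, "delta_pos": [0, 0, 1.5], "angular": [0, 0, 0]}
  ]
}}

```text
clock: 19.25
tool_pos: [0.5139, 0.1918, 0.1503]
orientation: [-180.0, -0.0, -70.0]
force: [-0.5, 0.2, 3.3]
opening: 0.0088
gripper_force: 30.0
```

Request:
{"fn": "apply_moves", "kwargs": {
  "deltas": [
    {"fingers": 0, "delta_pos": [0, 0, 0.5], "angular": [0, 0, 0]},
    {"fingers": 0, "delta_pos": [0, 0, 1], "angular": [0, 0, 0]},
    {"fingers": 0, "delta_pos": [0, 0, 1], "angular": [0, 0, 0]},
    {"fingers": 0, "delta_pos": [0, 0, 1], "angular": [0, 0, 0]},
    {"fingers": 0, "delta_pos": [0, 0, 1], "angular": [0, 0, 0]}
  ]
}}

```text
clock: 19.75
tool_pos: [0.5139, 0.1918, 0.1493]
orientation: [-180.0, 0.0, -70.0]
force: [-0.1, -0.0, 4.5]
opening: 0.0085
gripper_force: 30.0
```

Request:
{"fn": "apply_moves", "kwargs": {
  "deltas": [
    {"fingers": 0, "delta_pos": [0, 0, 0], "angular": [0, 0, 0]},
    {"fingers": 0, "delta_pos": [0, 0, 0], "angular": [0, 0, 0]},
    {"fingers": 0, "delta_pos": [0, 0, 0], "angular": [0, 0, 0]}
  ]
}}

```text
clock: 20.05
tool_pos: [0.5139, 0.1918, 0.1492]
orientation: [-180.0, 0.0, -70.0]
force: [0.5, -0.2, 4.2]
opening: 0.0082
gripper_force: 30.0
```

Request:
{"fn": "apply_moves", "kwargs": {
  "deltas": [
    {"fingers": 0, "delta_pos": [0, 0, 0.5], "angular": [0, 0, 0]},
    {"fingers": 0, "delta_pos": [0, 0, 0.5], "angular": [0, 0, 0]},
    {"fingers": 0, "delta_pos": [0, 0, 0.5], "angular": [0, 0, 0]}
  ]
}}

```text
clock: 20.35
tool_pos: [0.5139, 0.1918, 0.1487]
orientation: [-180.0, 0.0, -70.0]
force: [0.2, -0.6, 4.7]
opening: 0.0083
gripper_force: 30.0
```

```bash
python3 - <<'E'
from g import *
f=[]
for i in range(6): a=ctrl.snapshot("side")[:,:,::-1]; o=ctrl.get_obs(); f.append(o['force'])
print(np.mean(f,0)); st()
cv2.imwrite("pics/v7.png",cv2.resize(a[180:300,290:410],(600,600),interpolation=2))
E
```

```text
[0.201 0.541 4.585]
{'clock': 20.65, 'joint_pos': [40.93, 12.44, -21.6, 0.0, -55.95, -20.98], 'tool_pos': [0.5139, 0.1918, 0.1487], 'orientation': [-179.99, 0.0, -70.04], 'force': [0.03, 0.94, 4.47], 'moment': [0.04, 0.07, -0.02], 'opening': 0.0083, 'gripper_force': 30.0}
```

View pics/v7.png

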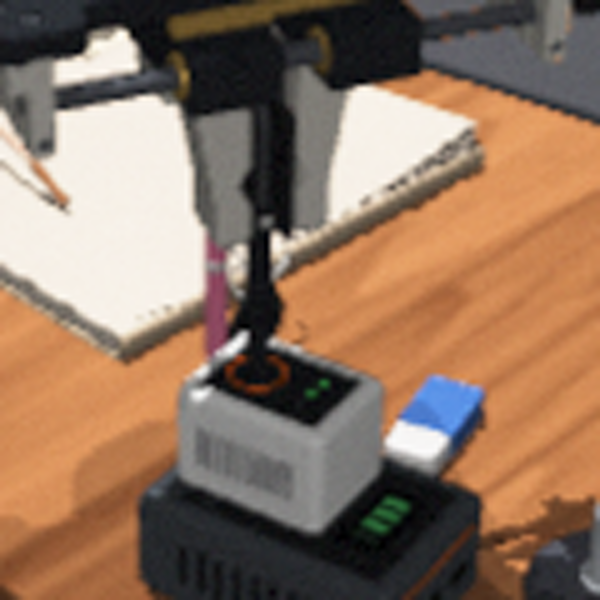

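The pen stands upright in the ringed well (crop (257,370)) and pushes with a steady 4.6 N, about 3.6 mm of button travel. Handing in.

```bash
python3 -c "
from plant import ctrl
print(ctrl.close_job())"
```

```text
the job is handed in; nothing more can be done
None
```

I handed the job in at about 21 s of the 61 s, with no verdict returned: the extender is plugged in flush on the brick and released, and the upright pen is holding the reset button in with about 4.6 N, roughly 3.6 mm of its 5 mm by the spring figures.

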